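# Sort sample jars and a tip box into their bench trays

## Robot

A 6-joint arm with a two-finger parallel gripper is mounted at the origin on the work surface. World frame = base frame: x ahead of the robot, y to its left, z up, the work surface at z = 0. Lengths are in m, angles in rad, forces in N, time in s.
With the tool pointing down it reaches from about 0.3 to 0.775 m from the base axis. Payload 14.6 kg.
Tool frame: the origin (TCP) lies at the very end of the fingers, on their centre line; the grasp point (between the pads) lies 19 mm behind it; y points along the fingers, z is the direction in which the jaws open and shut, and the axes are right-handed (so a half turn about y gives the same grasp; the last joint's range is limited). The gripper opens to 94 mm and grips with 3 to 60 N. Pads are 16 mm wide; open, the fingers measure 119 mm over their backs; the gripper's body (75 mm by 177 mm) begins 78 mm behind the grasp point.
Start: joints at [-1.392, 0.3, 1.521, -0, 1.321, -0.067], TCP at [0.134, -0.533, 0.205] pointing down, gripper open.
Joint ranges: [-3.03, 3.03], [-0.79, 2.21], [0.23, 2.52], [-1.04, 4.18], [0, 3.07], [-2.55, 2.55]. Speed limits (rad/s): [2.22, 2.22, 2.57, 3.14, 3.14, 3.14].

## Interface

Orientations are given as [roll, pitch, yaw] about the fixed x, y, z axes, in that order (R = Rz(yaw) Ry(pitch) Rx(roll)).
In Python, from station import get_obs, camera, job gives the robot as it stands.
- The arm moves only by the tool step_arm, never from a script. Its argument "targets" is a list of rows, each a list of 6 numbers: the shift along the tool's x, y, z in mm, then the turn, a rotation vector about the tool's x, y, z in degrees. In form: [[dx, dy, dz, rx, ry, rz], ...]. A call has 1 to 12 rows; each row shifts and turns the commanded pose from where the row before left it, along the tool's axes as they then stand; what a row does not reach is not made up. A row lasts 1/8 s, in which the tool goes at most 62.5 mm and 10.7 degrees, less where a joint would pass 70% of its speed; a pose out of reach is approached as far as the arm can. A call is refused whole if a number of a shift passes 62.5 or a number of a turn 10.7, either way. A call with a gripper value outside its range is refused whole. "gripper" is the opening, from -1 (shut) to 1 (fully open), set as the call begins (left out, the last holds). The fingers move at their own pace and stop on an object; "squeeze" is the grip in N (left out, the last holds). Time passes only in rows, so rows that do not move let the fingers close. It gives the time, the measured TCP pose, the force and the opening at its end, in the units of the state.
- get_obs(): the state, without advancing time (a new reading comes with each control period).
- camera(name): name is "side" or "top"; returns a dict with "pixels" (480x640x3 uint8, red, green, blue), "intrinsics" (3x3 intrinsics, pixels), "R" (3x3) and "t" (3): a world point X has camera coordinates R X + t. Camera axes: x right, y down, z forward; pixel columns grow to the right and rows downward; lengths in m; the calibration is good to about 2 mm. A picture is of the moment at which its call begins. There is no depth.
- job.hand_in(): hands the job in, once; it reports no verdict.
The state is a dict: "time_s": time; "qpos": joint angles; "joint_vel": joint speeds; "tau": joint torques, N m; "ee_pos": TCP position; "eef_rot": TCP orientation; "force": force on the tool from outside, world axes, zero at the start; "moment": the same for the moment, N m; "grip_width": finger opening in m.
Only numpy, scipy, OpenCV 4.12 (cv2) and the standard library are available. Lean on these libraries where they do the work, as an engineer would, in place of code of your own. Each camera call takes 0.05 s, during which the arm holds its last target.

## Task

Tidy the bench: stand the two blue-lidded jars in the blue tray first, before anything else goes into its tray, because they must go back to the cold first; then stand the two red-lidded jars in the red tray and lay the tip box flat, right way up, in the yellow tray. Everything must end upright on the tray floors and let go; leave the green tube rack and the amber bottle standing where they are.

Things in the scene. Friction and masses are not known exactly. Their poses are not given: they have to be found in the camera images.
- jar_blue_a: Sample jar, upright and loose: white round body, blue screw lid. 70 mm tall; body 37 mm across up to 46 mm, lid 40 mm across from 46 to 70 mm above the foot, good to grip. About 70 g. Origin: centre of its foot; z up along the jar. One of two alike blue-lidded jars; they may stand in their tray either way round, side by side along its length.
- jar_blue_b: Sample jar, upright and loose: white round body, blue screw lid. 70 mm tall; body 37 mm across up to 46 mm, lid 40 mm across from 46 to 70 mm above the foot, good to grip. About 70 g. Origin: centre of its foot; z up along the jar. One of two alike blue-lidded jars; they may stand in their tray either way round, side by side along its length.
- jar_red_a: Sample jar, upright and loose: white round body, red screw lid. 70 mm tall; body 37 mm across up to 46 mm, lid 40 mm across from 46 to 70 mm above the foot, good to grip. About 70 g. Origin: centre of its foot; z up along the jar. One of two alike red-lidded jars; they may stand in their tray either way round, side by side along its length.
- jar_red_b: Sample jar, upright and loose: white round body, red screw lid. 70 mm tall; body 37 mm across up to 46 mm, lid 40 mm across from 46 to 70 mm above the foot, good to grip. About 70 g. Origin: centre of its foot; z up along the jar. One of two alike red-lidded jars; they may stand in their tray either way round, side by side along its length.
- tip_box: Pipette tip box, closed, loose: rounded box with yellow base (lower 28 mm) and see-through yellowish lid (upper 18 mm) through which yellow tips are seen. 44 mm (its x) by 70 mm (its y) by 46 mm tall, about 90 g, solid: grip it across its 44 mm width. Origin: centre of its underside; z up.
- tray_blue: Open blue tray with a white inner floor, fixed to the bench: outside 74 mm (its x) by 122 mm (its y), walls 5 mm thick and 24 mm high, inside 64 by 112 mm, inner floor 5 mm above the bench. Origin: centre of the underside, on the bench top; z up. For the two blue-lidded jars.
- tray_red: Open red tray with a white inner floor, fixed to the bench: outside 74 mm (its x) by 122 mm (its y), walls 5 mm thick and 24 mm high, inside 64 by 112 mm, inner floor 5 mm above the bench. Origin: centre of the underside, on the bench top; z up. For the two red-lidded jars.
- tray_yellow: Open yellow tray with a white inner floor, fixed to the bench: outside 74 mm (its x) by 122 mm (its y), walls 5 mm thick and 24 mm high, inside 64 by 112 mm, inner floor 5 mm above the bench. Origin: centre of the underside, on the bench top; z up. For the tip box, its length along the tray's length.
- tube_rack: Bystander: small green tube rack with nine white-capped tubes, 50 mm (x) by 80 mm (y) by 56 mm tall, 0.4 kg, loose, standing among the things. Origin: centre of its underside; z up.
- reagent_bottle: Bystander: amber bottle with black cap, 48 mm across, 95 mm tall, 0.25 kg, loose, upright among the things. Origin: centre of its foot; z up.
Things that resemble listed ones, but are neither listed nor needed, are in the scene too. Leave any purple look-alike of the tray_yellow alone.

How it is judged:
On the way, in this order (a step that is already met when the one before it is completed fails the run):
1. both blue-lidded jars stand in the blue tray (x of jar_blue_a in the frame of tray_blue between -0.022 and 0.022 m and y of jar_blue_a in the frame of tray_blue between -0.045 and 0.045 m and z of jar_blue_a in the frame of tray_blue between -0.005 and 0.012 m and angle between each of jar_blue_a, jar_blue_b's own z axis and vertical below 0.12 rad and x of jar_blue_b in the frame of tray_blue between -0.022 and 0.022 m and y of jar_blue_b in the frame of tray_blue between -0.045 and 0.045 m and z of jar_blue_b in the frame of tray_blue between -0.005 and 0.012 m), for 0.2 s.
2. the red-lidded jars stand in the red tray and the tip box lies in the yellow tray (x of jar_red_a in the frame of tray_red between -0.022 and 0.022 m and y of jar_red_a in the frame of tray_red between -0.045 and 0.045 m and z of jar_red_a in the frame of tray_red between -0.005 and 0.012 m and angle between each of jar_red_a, jar_red_b, tip_box's own z axis and vertical below 0.12 rad and x of jar_red_b in the frame of tray_red between -0.022 and 0.022 m and y of jar_red_b in the frame of tray_red between -0.045 and 0.045 m and z of jar_red_b in the frame of tray_red between -0.005 and 0.012 m and x of tip_box in the frame of tray_yellow between -0.022 and 0.022 m and y of tip_box in the frame of tray_yellow between -0.045 and 0.045 m and z of tip_box in the frame of tray_yellow between -0.005 and 0.012 m), for 0.2 s.
At the end, for the whole second after the job is handed in: Blue-lidded jars in the blue tray, red-lidded jars in the red tray, tip box in the yellow tray, each at rest on the tray floor (origin within 22 mm across and 45 mm along of the tray's centre, under 12 mm above the bench), upright within 0.12 rad (all of step 1 and all of step 2 and linear speed of each of jar_blue_a, jar_blue_b, jar_red_a, jar_red_b, tip_box below 0.02 m/s and angular speed of each of jar_blue_a, jar_blue_b, jar_red_a, jar_red_b, tip_box below 0.2 rad/s); the robot touches nothing.
It fails at once if a red-lidded jar or the tip box was put in its tray before both blue-lidded jars were in theirs (((x of jar_red_a in the frame of tray_red between -0.032 and 0.032 m and y of jar_red_a in the frame of tray_red between -0.055 and 0.055 m and z of jar_red_a in the frame of tray_red between -0.005 and 0.02 m) or (x of jar_red_b in the frame of tray_red between -0.032 and 0.032 m and y of jar_red_b in the frame of tray_red between -0.055 and 0.055 m and z of jar_red_b in the frame of tray_red between -0.005 and 0.02 m) or (x of tip_box in the frame of tray_yellow between -0.032 and 0.032 m and y of tip_box in the frame of tray_yellow between -0.055 and 0.055 m and z of tip_box in the frame of tray_yellow between -0.005 and 0.02 m)) and not (x of jar_blue_a in the frame of tray_blue between -0.037 and 0.037 m and y of jar_blue_a in the frame of tray_blue between -0.061 and 0.061 m and z of jar_blue_a in the frame of tray_blue between -0.005 and 0.06 m and x of jar_blue_b in the frame of tray_blue between -0.037 and 0.037 m and y of jar_blue_b in the frame of tray_blue between -0.061 and 0.061 m and z of jar_blue_b in the frame of tray_blue between -0.005 and 0.06 m)).
It fails at once if the tube rack was knocked over or shifted by more than 30 mm (distance of tube_rack from where it was at the start of the episode above 0.03 m or angle between tube_rack's own z axis and vertical above 0.35 rad).
It fails at once if the amber bottle was knocked over or shifted by more than 30 mm (distance of reagent_bottle from where it was at the start of the episode above 0.03 m or angle between reagent_bottle's own z axis and vertical above 0.35 rad).
It also fails if it takes over 118 s, if anything falls off the work surface, if the arm or the gripper's body presses on something with over 40 N, if the wrist force passes 120 N, or if a joint passes its speed limit or range.

## Working session

There is one attempt and no reset: what is moved stays moved. The work goes in short steps, Python scripts to look and compute and a tool call to move; the robot and the scene stay as the last step left them, time stands still between calls to the robot, and variables do not carry over. Pictures are saved under pics/ and viewed, and the job is handed in when it is done.

Besides the shell and the picture viewer there is one more tool, called after "Call:" by a JSON object that holds its "op" and its "data". step_arm: Moves the arm, as the interface text tells. Its arguments: {"type":"object","properties":{"targets":{"type":"array","items":{"type":"array","items":{"type":"number"}}},"gripper":{"type":"number"},"squeeze":{"type":"number"}},"required":["targets"]}

```bash
ls; mkdir -p pics; python3 - <<'E'
from station import get_obs, camera
import cv2, json
o=get_obs(); print(o)
for n in("top","side"):
    c=camera(n); cv2.imwrite(f"pics/{n}0.png",c["pixels"][:,:,::-1]); print(n,c["intrinsics"],c["R"],c["t"])
E
```

```text
pics
{'time_s': 0.0, 'qpos': array([-1.39162151e+00,  3.00499638e-01,  1.52160516e+00, -2.95490822e-06,
        1.32067449e+00, -6.66242017e-02]), 'joint_vel': array([-0.00117081, -0.00146348,  0.00091635,  0.00047202,  0.00032215,
       -0.00134237]), 'tau': array([ 3.81211576e-03, -5.31806195e+01, -3.52744603e+01,  7.08305812e-02,
        2.43988994e-02, -7.65982963e-05]), 'ee_pos': array([ 0.13376809, -0.53320967,  0.20486049]), 'eef_rot': array([-1.57198052e+00,  7.61444319e-05, -2.89579295e+00]), 'force': array([-0.22915245,  0.45090411, -1.05498329]), 'moment': array([-0.00211142, -0.03565001,  0.02346274]), 'grip_width': 0.09396024950538089}
top [[445.11025854   0.         312.7748497 ]
 [  0.         445.11025854 240.43860985]
 [  0.           0.           1.        ]] [[ 7.62041675e-04 -9.99154783e-01  4.10991267e-02]
 [-9.95095963e-01 -4.82283418e-03 -9.87965821e-02]
 [ 9.89112918e-02 -4.08222880e-02 -9.94258567e-01]] [-0.01454395  0.41894176  0.8639474 ]
side [[543.0688777    0.         316.59918533]
 [  0.         543.0688777  242.23082247]
 [  0.           0.           1.        ]] [[ 0.99082577 -0.13511842  0.00270255]
 [-0.10102975 -0.75383871 -0.64924587]
 [ 0.08976237  0.6430165  -0.7605738 ]] [-0.4359209   0.07283696  1.03170961]
```

View pics/top0.png

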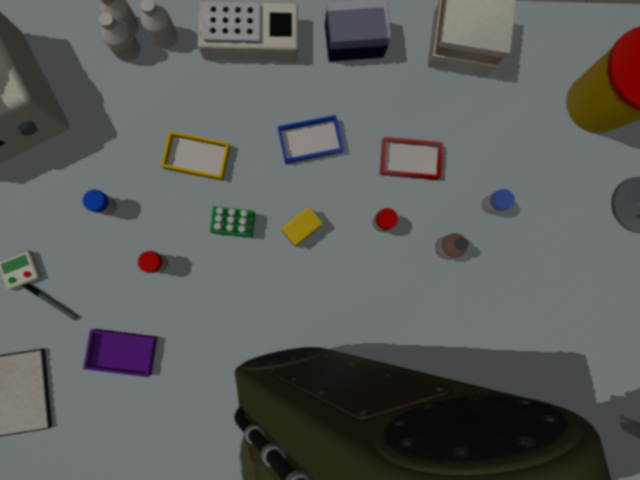

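View pics/side0.png

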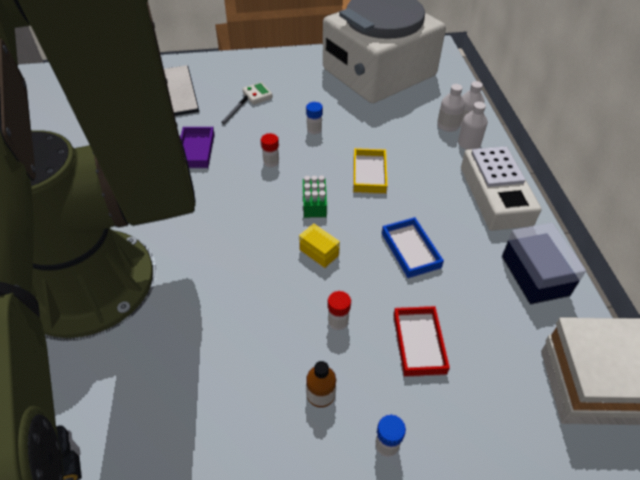

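The top view shows blue lids near (95,201) and (502,200), and red lids near (150,262) and (387,219). The tip box is near (302,226). The trays are yellow (197,156), blue (311,139) and red (411,158), with the rack at (233,221) and the bottle at (455,246). I'll enlarge both views.

```bash
python3 - <<'E'
import cv2
t=cv2.imread("pics/top0.png"); s=cv2.imread("pics/side0.png")
def crop(im,x,y,w,h,k,n): cv2.imwrite("pics/"+n,cv2.resize(im[y:y+h,x:x+w],None,fx=k,fy=k,interpolation=cv2.INTER_CUBIC))
crop(t,70,110,200,170,4,"tl.png"); crop(t,270,110,260,170,3,"tr.png")
crop(s,250,90,200,150,4,"sl.png"); crop(s,290,215,170,250,2.4,"sr.png")
E
```

```text
(no output)
```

View pics/tl.png

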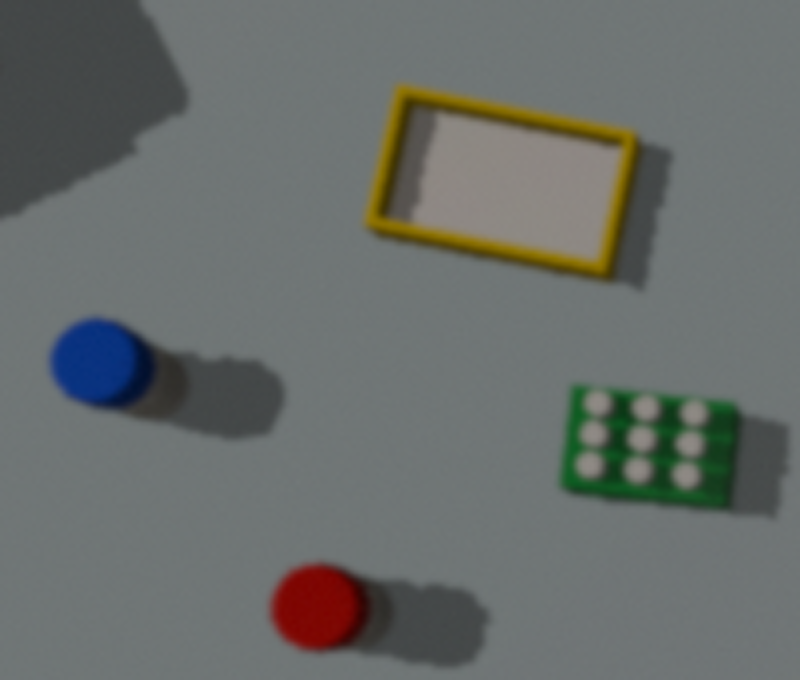

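View pics/tr.png

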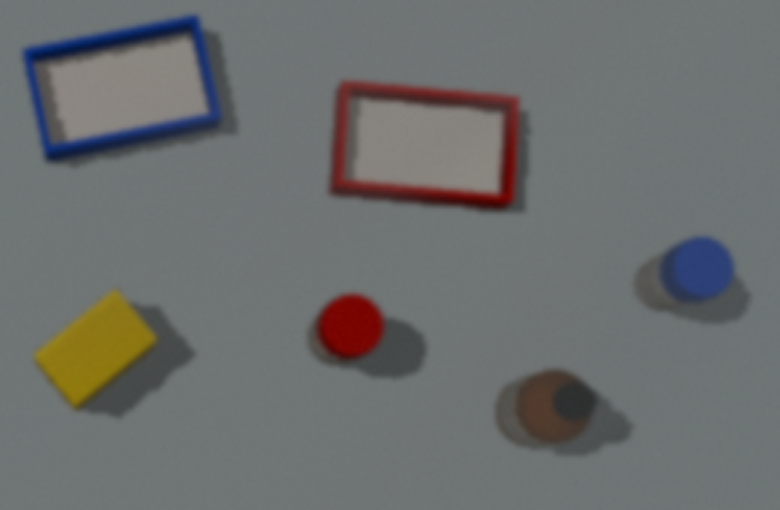

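View pics/sr.png

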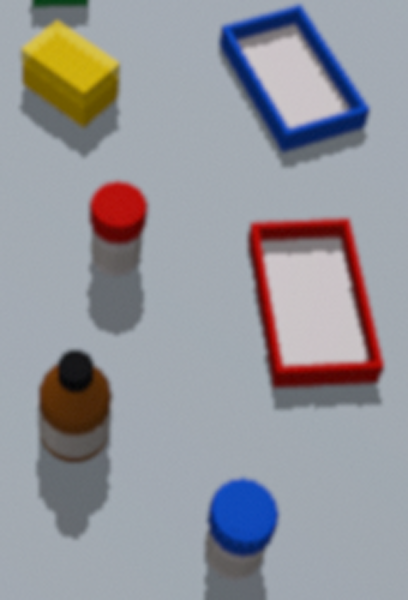

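```bash
cat > h.py <<'E'
import numpy as np, cv2
from station import get_obs, camera
K=dict(top=np.array([[445.11025854,0,312.7748497],[0,445.11025854,240.43860985],[0,0,1]]),side=np.array([[543.0688777,0,316.59918533],[0,543.0688777,242.23082247],[0,0,1]]))
R=dict(top=np.array([[7.62041675e-04,-9.99154783e-01,4.10991267e-02],[-9.95095963e-01,-4.82283418e-03,-9.87965821e-02],[9.89112918e-02,-4.08222880e-02,-9.94258567e-01]]),
side=np.array([[0.99082577,-0.13511842,0.00270255],[-0.10102975,-0.75383871,-0.64924587],[0.08976237,0.6430165,-0.7605738]]))
t=dict(top=np.array([-0.01454395,0.41894176,0.8639474]),side=np.array([-0.4359209,0.07283696,1.03170961]))
def p2w(c,u,v,z):
    d=R[c].T@np.linalg.solve(K[c],[u,v,1]); C=-R[c].T@t[c]; return C+d*(z-C[2])/d[2]
def w2p(c,X):
    q=K[c]@(R[c]@np.array(X)+t[c]); return q[:2]/q[2]
def pic(c,n):
    im=camera(c)["pixels"][:,:,::-1]; cv2.imwrite("pics/"+n,im); return im
E
cat > m.py <<'E'
from h import *
def A(p): return 70+(p[0]+.5)/4-.5,110+(p[1]+.5)/4-.5
def B(p): return 270+(p[0]+.5)/3-.5,110+(p[1]+.5)/3-.5
for n,f,p,z in [("blue1",A,(95,362),.07),("red1",A,(316,606),.07),("red2",B,(351,326),.07),("blue2",B,(702,268),.07),("bottle",B,(575,401),.095)]:
    X=p2w("top",*f(p),z); print(n,X.round(4),"side",w2p("side",X).round(1))
for n,f,ps,z in [("tbl",B,[(22,48),(198,15),(221,122),(47,158)],.024),("tre",B,[(340,81),(520,96),(515,206),(330,191)],.024),("tye",A,[(400,86),(637,132),(611,277),(367,229)],.024),("box",B,[(115,290),(158,340),(76,408),(34,356)],.046),("rack",A,[(573,385),(739,404),(732,505),(562,487)],.046)]:
    P=np.array([p2w("top",*f(p),z) for p in ps]); c=P.mean(0)
    r=cv2.minAreaRect((P[:,:2]*1000).astype(np.float32)); print(n,c.round(4),r, "edges",np.linalg.norm(np.roll(P,-1,0)-P,axis=1).round(3), "edgeang",[round(float(np.degrees(np.arctan2(*(e[1::-1])))),1) for e in np.roll(P,-1,0)-P],"side",w2p("side",c).round(1))
E
python3 m.py
```

```text
blue1 [0.4873 0.3964 0.07  ] side [313.9 105.9]
red1 [0.3744 0.2911 0.07  ] side [269.4 138.1]
red2 [ 0.457  -0.1518  0.07  ] side [338.7 298.6]
blue2 [ 0.4963 -0.38    0.07  ] side [391.4 426.1]
bottle [ 0.4076 -0.2847  0.095 ] side [321.  365.6]
tbl [ 0.6271 -0.0083  0.024 ] ((626.5941162109375, -8.175277709960938), (77.74971771240234, 121.97098541259766), 11.861712455749512) edges [0.122 0.076 0.12  0.078] edgeang [-78.1, -168.4, 102.7, 12.9] side [411.8 242.3]
tre [ 0.5897 -0.2152  0.024 ] ((589.7496337890625, -214.59115600585938), (126.6829605102539, 76.92781066894531), 85.93730926513672) edges [0.124 0.077 0.127 0.077] edgeang [-94.0, 175.8, 85.9, -5.9] side [420.5 335.8]
tye [0.5895 0.2212 0.024 ] ((589.397705078125, 220.5279541015625), (122.91615295410156, 75.18858337402344), 79.32510375976562) edges [0.12  0.075 0.123 0.075] edgeang [-100.5, 171.3, 79.2, -10.7] side [369.8 166.3]
box [0.4449 0.0093 0.046 ] ((444.912353515625, 9.387012481689453), (43.119266510009766, 68.99073028564453), 40.05353927612305) edges [0.043 0.069 0.043 0.068] edgeang [-139.4, 130.1, 39.1, -50.2] side [318.6 237.6]
rack [0.4536 0.1424 0.046 ] ((453.6600036621094, 141.9983673095703), (82.57711029052734, 49.71363067626953), 84.19952392578125) edges [0.08  0.049 0.082 0.05 ] edgeang [-96.2, 176.9, 84.2, -4.7] side [313.9 189.2]
```

```bash
python3 - <<'E'
import cv2
im=cv2.imread("pics/sr.png")
from h import *
s=cv2.imread("pics/side0.png")
hsv=cv2.cvtColor(s,cv2.COLOR_BGR2HSV)
for nm,lo,hi in [("blue",(105,120,60),(125,255,255)),("red",(0,150,80),(8,255,255)),("yel",(22,150,90),(32,255,255))]:
    n,l,st,c=cv2.connectedComponentsWithStats(cv2.inRange(hsv,lo,hi))
    print(nm,[(st[i].tolist(),c[i].round(1).tolist()) for i in range(1,n) if st[i][4]>100])
E
```

```text
blue [([306, 102, 17, 17, 234], [313.9, 109.7]), ([382, 217, 62, 61, 1110], [411.8, 247.8]), ([377, 414, 29, 32, 708], [390.8, 429.9])]
red [([261, 134, 17, 17, 237], [269.4, 142.1]), ([328, 291, 23, 25, 444], [338.8, 303.2]), ([394, 307, 55, 69, 1007], [420.7, 342.8])]
yel [([354, 149, 33, 44, 563], [370.3, 171.8]), ([300, 224, 39, 43, 1071], [318.8, 245.3])]
```

The calibrated positions agree between both cameras to about 1 px. I'll square the tool to the world axes first (tool z along world x), so moves map as dx = −ΔY, dy = −ΔZ and dz = ΔX.

Call:
{"op": "step_arm", "data": {"targets": [[0, 0, 0, 0, -9.5, 0], [0, 0, 0, 0, -9.5, 0], [0, 0, 0, 0, -9.5, 0], [0, 0, 0, 0, -9.5, 0], [0, 0, 0, 0, -9.5, 0], [0, 0, 0, 0, -9.5, 0], [0, 0, 0, 0, -9.5, 0], [0, 0, 0, 0, -9.6, 0], [0, 0, 0, 0, 0, 0]], "gripper": 1, "squeeze": 20}}

```text
time_s: 1.23
ee_pos: [0.1338, -0.5333, 0.2052]
eef_rot: [-1.571, 0.001, -1.569]
force: [0.4, -0.4, 0.7]
grip_width: 0.0937
```

Call:
{"op": "step_arm", "data": {"targets": [[-17, 0, 20, 0, 0, 0], [-17, 0, 40, 0, 0, 0], [-17, 0, 40, 0, 0, 0], [-17, 0, 40, 0, 0, 0], [-17, 0, 40, 0, 0, 0], [-17, 0, 40, 0, 0, 0], [-17, 0, 40, 0, 0, 0], [-17, 0, 40, 0, 0, 0], [-17, 0, 40, 0, 0, 0], [0, 0, 22, 0, 0, 0], [0, 40, 0, 0, 0, 0], [0, 20, 0, 0, 0, 0]]}}

```text
time_s: 2.72
ee_pos: [0.495, -0.3786, 0.1431]
eef_rot: [-1.573, 0.002, -1.572]
force: [-0.2, 0.1, -0.3]
grip_width: 0.0938
```

```bash
python3 - <<'E'
from h import *
print(get_obs()["ee_pos"],get_obs()["qpos"].round(2)); pic("side","s1.png"); 
E
```

```text
[ 0.49501774 -0.37862018  0.14305738] [-0.71  0.52  1.37 -0.    1.26 -0.71]
```

View pics/s1.png

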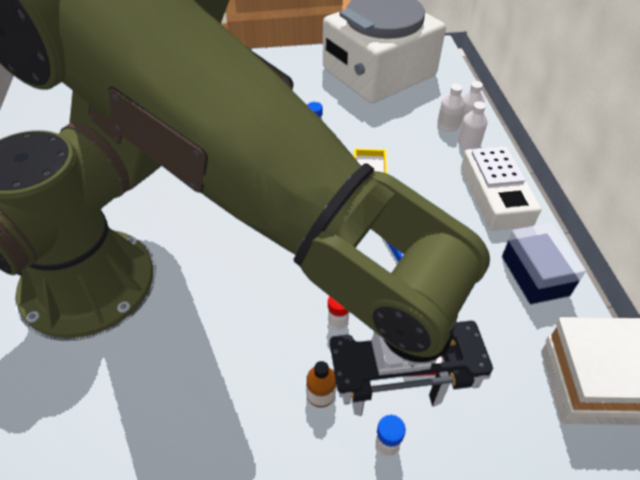

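The open jaws sit above the blue lid at (391,430), and the bottle is clear at (321,385). Descending.

Call:
{"op": "step_arm", "data": {"targets": [[1, 30, 1, 0, 0, 0], [0, 30, 0, 0, 0, 0], [0, 25, 0, 0, 0, 0], [0, 12, 0, 0, 0, 0], [0, 6, 0, 0, 0, 0], [0, 0, 0, 0, 0, 0]]}}

```text
time_s: 3.52
ee_pos: [0.4965, -0.3804, 0.0429]
eef_rot: [-1.57, -0.0, -1.568]
force: [-0.0, 0.8, 0.4]
grip_width: 0.0942
```

Call:
{"op": "step_arm", "data": {"targets": [[0, 0, 0, 0, 0, 0], [0, 0, 0, 0, 0, 0], [0, 0, 0, 0, 0, 0], [0, 0, 0, 0, 0, 0], [0, 0, 0, 0, 0, 0], [0, 0, 0, 0, 0, 0]], "gripper": -1, "squeeze": 20}}

```text
time_s: 4.28
ee_pos: [0.4963, -0.3803, 0.0424]
eef_rot: [-1.571, 0.0, -1.568]
force: [0.4, -0.5, -0.3]
grip_width: 0.0394
```

Width is 39.4 mm, so the lid is gripped. Next: lift and carry to (0.633, −0.035).

Call:
{"op": "step_arm", "data": {"targets": [[0, -20, 0, 0, 0, 0], [0, -40, 0, 0, 0, 0], [0, -40, 0, 0, 0, 0], [-20, -5, 8, 0, 0, 0], [-40, 0, 16, 0, 0, 0], [-40, 0, 16, 0, 0, 0], [-40, 0, 16, 0, 0, 0], [-40, 0, 16, 0, 0, 0], [-40, 0, 16, 0, 0, 0], [-40, 0, 16, 0, 0, 0], [-40, 0, 16, 0, 0, 0], [-30, 0, 11, 0, 0, 0]]}}

```text
time_s: 5.78
ee_pos: [0.6263, -0.0472, 0.1472]
eef_rot: [-1.572, 0.0, -1.566]
force: [0.0, 0.7, -0.8]
grip_width: 0.0396
```

Call:
{"op": "step_arm", "data": {"targets": [[-15, 0, 6, 0, 0, 0], [0, 0, 0, 0, 0, 0], [0, 0, 0, 0, 0, 0]]}}

```text
time_s: 6.15
ee_pos: [0.6319, -0.0358, 0.1474]
eef_rot: [-1.571, -0.0, -1.568]
force: [0.3, 0.5, -1.1]
grip_width: 0.0401
```

```bash
python3 - <<'E'
from h import *
print(get_obs()["ee_pos"],get_obs()["grip_width"]); pic("side","s2.png"); 
E
```

```text
[ 0.63191901 -0.0357975   0.14739388] 0.0400751090547867
```

View pics/s2.png

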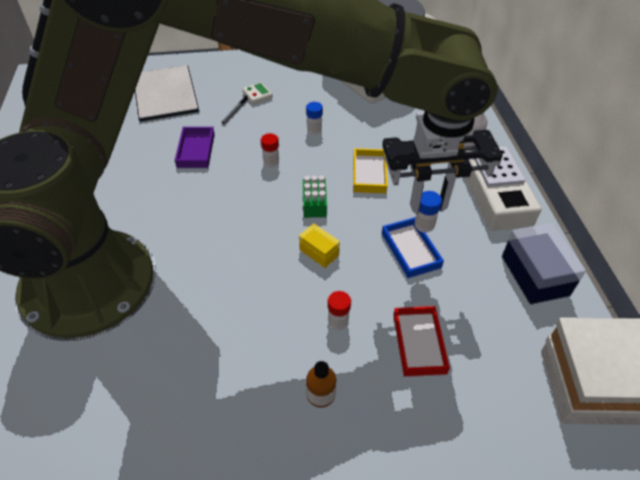

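The jar hangs upright in the jaws at (429,210), above the blue tray. Lowering about 99 mm.

Call:
{"op": "step_arm", "data": {"targets": [[0, 30, 1, 0, 0, 0], [0, 30, 0, 0, 0, 0], [0, 20, 0, 0, 0, 0], [0, 10, 0, 0, 0, 0], [0, 5, 0, 0, 0, 0], [0, 4, 0, 0, 0, 0], [0, 0, 0, 0, 0, 0], [0, 0, 0, 0, 0, 0]]}}

```text
time_s: 7.2
ee_pos: [0.6335, -0.0349, 0.0489]
eef_rot: [-1.57, -0.0, -1.568]
force: [-0.4, 0.6, -1.0]
grip_width: 0.0397
```

Call:
{"op": "step_arm", "data": {"targets": [[0, 1, 0, 0, 0, 0], [0, 0, 0, 0, 0, 0]]}}

```text
time_s: 7.45
ee_pos: [0.6332, -0.0349, 0.0475]
eef_rot: [-1.571, 0.0, -1.568]
force: [-0.4, -0.5, -0.5]
grip_width: 0.0397
```

Call:
{"op": "step_arm", "data": {"targets": [[0, 0, 0, 0, 0, 0], [0, 0, 0, 0, 0, 0], [0, 0, 0, 0, 0, 0], [0, 0, 0, 0, 0, 0]], "gripper": 0.4}}

```text
time_s: 7.95
ee_pos: [0.6332, -0.0349, 0.0475]
eef_rot: [-1.571, 0.0, -1.568]
force: [0.4, 1.0, -0.7]
grip_width: 0.0657
```

Call:
{"op": "step_arm", "data": {"targets": [[0, -20, 0, 0, 0, 0], [0, -40, 0, 0, 0, 0], [0, -40, 0, 0, 0, 0], [-30, -20, -10, 0, 0, 0], [-40, 0, -13, 0, 0, 0], [-40, 0, -13, 0, 0, 0], [-40, 0, -13, 0, 0, 0], [-40, 0, -14, 0, 0, 0], [-40, 0, -14, 0, 0, 0], [-40, 0, -14, 0, 0, 0], [-40, 0, -14, 0, 0, 0], [-40, 0, -14, 0, 0, 0]]}}

```text
time_s: 9.45
ee_pos: [0.5127, 0.3161, 0.1692]
eef_rot: [-1.569, 0.001, -1.568]
force: [0.1, -0.2, 0.2]
grip_width: 0.0661
```

```bash
python3 - <<'E'
from h import *
print(get_obs()["ee_pos"],get_obs()["grip_width"]); pic("side","s3.png"); 
E
```

```text
[0.51270551 0.31612733 0.16916501] 0.0660538568332451
```

View pics/s3.png

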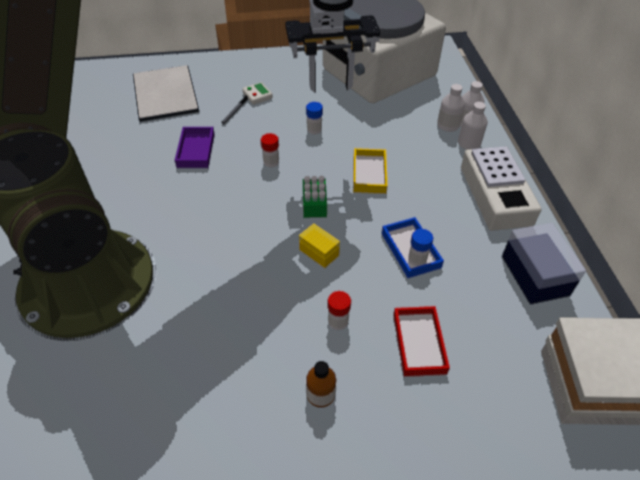

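The first jar stands upright in the blue tray at (421,248). On to the second blue jar at (0.487, 0.396), with the gripper opened fully.

Call:
{"op": "step_arm", "data": {"targets": [[-40, 0, -13, 0, 0, 0], [-40, 20, -13, 0, 0, 0], [0, 40, 0, 0, 0, 0], [0, 0, 0, 0, 0, 0]], "gripper": 1}}

```text
time_s: 10.0
ee_pos: [0.4858, 0.3941, 0.1061]
eef_rot: [-1.574, -0.002, -1.567]
force: [0.9, -0.3, 0.1]
grip_width: 0.0939
```

```bash
python3 - <<'E'
from h import *
print(get_obs()["ee_pos"],get_obs()["grip_width"],get_obs()["qpos"].round(2)); a=pic("side","s4.png"); b=pic("top","t4.png")
cv2.imwrite("pics/j4.png",np.hstack([cv2.resize(a[50:200,230:430],None,fx=2,fy=2),cv2.resize(b[100:250,30:230],None,fx=2,fy=2)]))
E
```

```text
[0.48580265 0.3940964  0.10608155] 0.09391904268308876 [ 0.62  0.56  1.39 -0.    1.19  0.62]
```

View pics/j4.png

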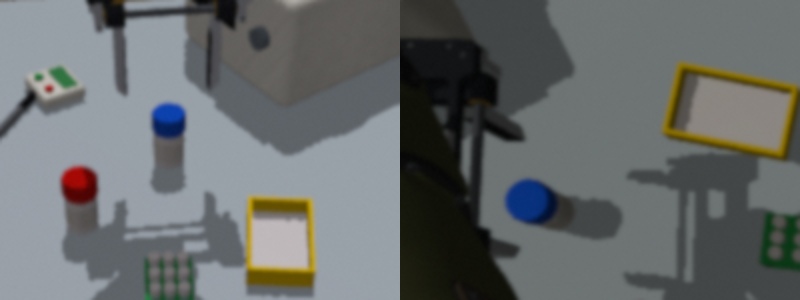

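```bash
python3 - <<'E'
from h import *
for X in [(.486,.394,.106),(.533,.394,.106),(.439,.394,.106),(.487,.396,.07)]: print(X,w2p("top",X),w2p("side",X))
a=cv2.imread("pics/t4.png"); cv2.imwrite("pics/t4c.png",cv2.resize(a[130:270,30:180],None,fx=4,fy=4))
a=cv2.imread("pics/s4.png"); cv2.imwrite("pics/s4c.png",cv2.resize(a[30:170,230:380],None,fx=4,fy=4))
E
```

```text
(0.486, 0.394, 0.106) [ 85.59565265 197.05748754] [313.40978706  93.37465401]
(0.533, 0.394, 0.106) [ 86.94383025 171.13176855] [333.61574324  91.8169295 ]
(0.439, 0.394, 0.106) [ 84.23152518 223.28992543] [293.0667629   94.94294541]
(0.487, 0.396, 0.07) [ 93.56768626 200.31202161] [313.74672542 105.9841265 ]
```

View pics/t4c.png

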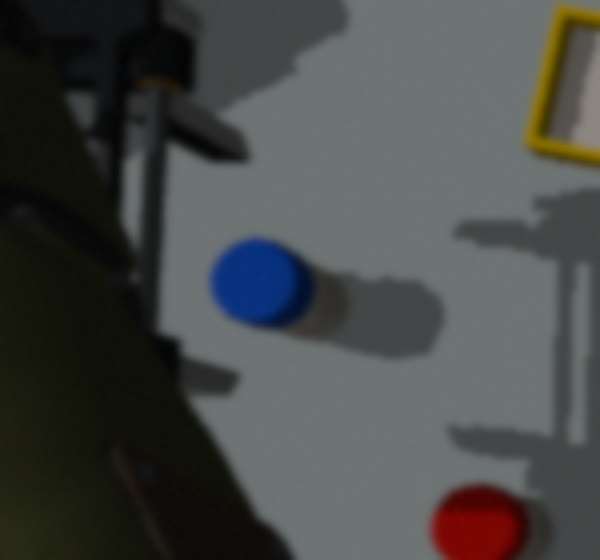

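View pics/s4c.png

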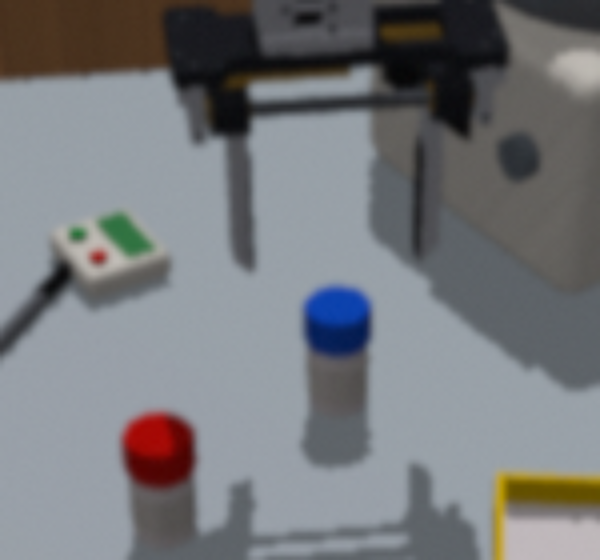

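The fingertips straddle the lid as projected: tips at about (84,223) and (87,171) in the top view, lid at (94,200). Descending to z≈0.042 and gripping.

Call:
{"op": "step_arm", "data": {"targets": [[-2, 25, 1, 0, 0, 0], [0, 25, 0, 0, 0, 0], [0, 10, 0, 0, 0, 0], [0, 4, 0, 0, 0, 0], [0, 0, 0, 0, 0, 0]]}}

```text
time_s: 10.72
ee_pos: [0.4883, 0.3968, 0.0445]
eef_rot: [-1.57, 0.001, -1.568]
force: [0.4, -0.9, -0.2]
grip_width: 0.0941
```

Call:
{"op": "step_arm", "data": {"targets": [[0, 0, 0, 0, 0, 0], [0, 0, 0, 0, 0, 0], [0, 0, 0, 0, 0, 0], [0, 0, 0, 0, 0, 0], [0, 0, 0, 0, 0, 0], [0, 0, 0, 0, 0, 0]], "gripper": -1}}

```text
time_s: 11.48
ee_pos: [0.4879, 0.3967, 0.0434]
eef_rot: [-1.571, -0.0, -1.568]
force: [-0.5, 0.6, -1.1]
grip_width: 0.0396
```

Call:
{"op": "step_arm", "data": {"targets": [[0, -20, 0, 0, 0, 0], [0, -40, 0, 0, 0, 0], [0, -40, 0, 0, 0, 0], [20, -10, 8, 0, 0, 0], [40, 0, 14, 0, 0, 0], [40, 0, 14, 0, 0, 0], [40, 0, 14, 0, 0, 0], [40, 0, 14, 0, 0, 0], [40, 0, 14, 0, 0, 0], [40, 0, 14, 0, 0, 0], [40, 0, 14, 0, 0, 0], [40, 0, 14, 0, 0, 0]]}}

```text
time_s: 12.98
ee_pos: [0.6087, 0.0545, 0.1529]
eef_rot: [-1.572, -0.0, -1.568]
force: [0.2, 0.4, -0.7]
grip_width: 0.0395
```

Call:
{"op": "step_arm", "data": {"targets": [[26, 0, 8, 0, 0, 0], [10, 0, 4, 0, 0, 0], [0, 30, 0, 0, 0, 0], [0, 20, 0, 0, 0, 0], [0, 0, 0, 0, 0, 0], [0, 0, 0, 0, 0, 0]]}}

```text
time_s: 13.72
ee_pos: [0.6213, 0.0213, 0.1044]
eef_rot: [-1.57, -0.0, -1.567]
force: [0.4, -0.1, -0.9]
grip_width: 0.0393
```

```bash
python3 - <<'E'
from h import *
print(get_obs()["ee_pos"],get_obs()["grip_width"]); a=pic("side","s5.png"); 
cv2.imwrite("pics/j5.png",cv2.resize(a[150:300,330:500],None,fx=4,fy=4))
E
```

```text
[0.6213316  0.02130329 0.10441769] 0.03930824203167191
```

View pics/j5.png

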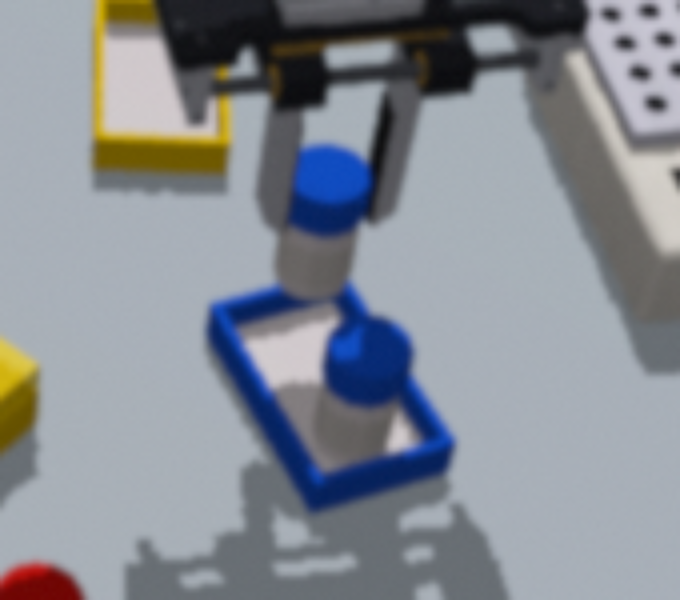

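The second jar hangs over the free half of the tray at crop (325,220), clear of the placed jar at (365,390). Lowering 55 mm.

Call:
{"op": "step_arm", "data": {"targets": [[0, 25, -1, 0, 0, 0], [0, 15, 0, 0, 0, 0], [0, 8, 0, 0, 0, 0], [0, 5, 0, 0, 0, 0], [0, 2, 0, 0, 0, 0], [0, 0, 0, 0, 0, 0], [0, 0, 0, 0, 0, 0]]}}

```text
time_s: 14.65
ee_pos: [0.6202, 0.0211, 0.0488]
eef_rot: [-1.57, 0.0, -1.568]
force: [0.2, -0.4, -1.1]
grip_width: 0.0395
```

Call:
{"op": "step_arm", "data": {"targets": [[0, 0, 0, 0, 0, 0], [0, 0, 0, 0, 0, 0], [0, 0, 0, 0, 0, 0], [0, 0, 0, 0, 0, 0]], "gripper": 0.4}}

```text
time_s: 15.15
ee_pos: [0.6201, 0.0211, 0.0485]
eef_rot: [-1.571, 0.0, -1.568]
force: [-0.4, -0.6, 0.7]
grip_width: 0.0658
```

Call:
{"op": "step_arm", "data": {"targets": [[0, -20, 0, 0, 0, 0], [0, -40, 0, 0, 0, 0], [0, -40, 0, 0, 0, 0], [-15, -10, -13, 0, 0, 0], [-40, 0, -39, 0, 0, 0], [-40, 0, -39, 0, 0, 0], [-40, 0, -39, 0, 0, 0], [-40, 0, -39, 0, 0, 0], [-40, 0, -39, 0, 0, 0], [-40, 0, -30, 0, 0, 0], [-15, 0, -8, 0, 0, 0], [0, 40, 0, 0, 0, 0]], "gripper": 0.4}}

```text
time_s: 16.65
ee_pos: [0.3736, 0.2919, 0.12]
eef_rot: [-1.567, 0.003, -1.566]
force: [0.2, 0.6, -1.2]
grip_width: 0.0655
```

```bash
python3 - <<'E'
from h import *
print(get_obs()["ee_pos"],get_obs()["grip_width"]); a=pic("side","s6.png"); b=pic("top","t6.png")
E
```

```text
[0.3736229  0.29191164 0.11995918] 0.06551446940726231
```

View pics/s6.png

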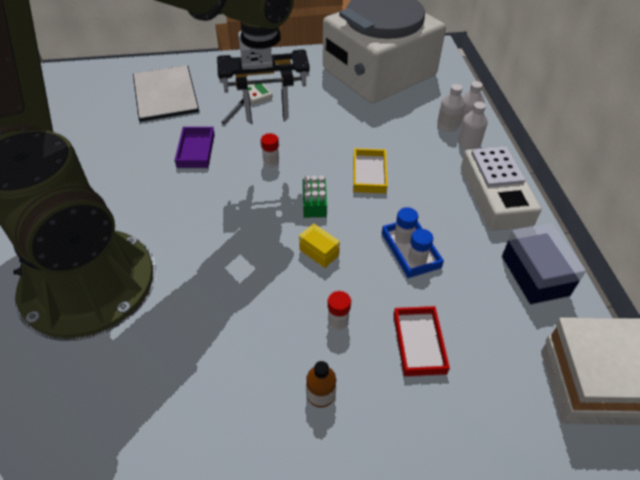

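View pics/t6.png

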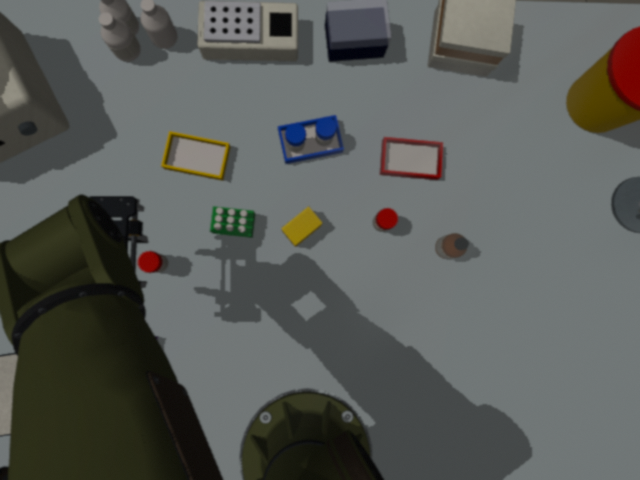

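Both blue jars stand in the blue tray (side view: lids at (407,217) and (421,241)). The gripper is over red jar 1. Open fully, descend and grip.

Call:
{"op": "step_arm", "data": {"targets": [[0, 0, 0, 0, 0, 0], [0, 0, 0, 0, 0, 0], [0, 0, 0, 0, 0, 0]], "gripper": 1}}

```text
time_s: 17.12
ee_pos: [0.3736, 0.2903, 0.1193]
eef_rot: [-1.57, 0.001, -1.568]
force: [-0.3, -0.0, -0.2]
grip_width: 0.0919
```

Call:
{"op": "step_arm", "data": {"targets": [[0, 30, 0, 0, 0, 0], [0, 25, 0, 0, 0, 0], [0, 15, 0, 0, 0, 0], [0, 5, 0, 0, 0, 0], [0, 0, 0, 0, 0, 0]]}}

```text
time_s: 17.75
ee_pos: [0.3734, 0.2904, 0.0439]
eef_rot: [-1.57, 0.0, -1.568]
force: [-0.2, -0.1, 0.4]
grip_width: 0.0939
```

Call:
{"op": "step_arm", "data": {"targets": [[0, 0, 0, 0, 0, 0], [0, 0, 0, 0, 0, 0], [0, 0, 0, 0, 0, 0], [0, 0, 0, 0, 0, 0], [0, 0, 0, 0, 0, 0], [0, 0, 0, 0, 0, 0]], "gripper": -1}}

```text
time_s: 18.5
ee_pos: [0.3732, 0.2903, 0.0434]
eef_rot: [-1.571, -0.0, -1.568]
force: [-0.1, -0.4, -0.9]
grip_width: 0.0397
```

Call:
{"op": "step_arm", "data": {"targets": [[0, -20, 0, 0, 0, 0], [0, -40, 0, 0, 0, 0], [0, -40, 0, 0, 0, 0], [20, -20, 9, 0, 0, 0], [40, 0, 18, 0, 0, 0], [40, 0, 18, 0, 0, 0], [40, 0, 18, 0, 0, 0], [40, 0, 18, 0, 0, 0], [40, 0, 18, 0, 0, 0], [40, 0, 18, 0, 0, 0], [40, 0, 18, 0, 0, 0], [40, 0, 18, 0, 0, 0]]}}

```text
time_s: 20.0
ee_pos: [0.5276, -0.0506, 0.1634]
eef_rot: [-1.571, 0.0, -1.568]
force: [0.1, 0.7, -1.1]
grip_width: 0.0396
```

Call:
{"op": "step_arm", "data": {"targets": [[40, 0, 20, 0, 0, 0], [40, 0, 20, 0, 0, 0], [40, 0, 20, 0, 0, 0], [17, 0, 6, 0, 0, 0], [0, 30, 0, 0, 0, 0], [0, 30, 0, 0, 0, 0], [0, 0, 0, 0, 0, 0], [0, 0, 0, 0, 0, 0]]}}

```text
time_s: 21.0
ee_pos: [0.5942, -0.1858, 0.1049]
eef_rot: [-1.569, -0.0, -1.567]
force: [0.0, 0.8, -0.6]
grip_width: 0.0392
```

```bash
python3 - <<'E'
from h import *
print(get_obs()["ee_pos"],get_obs()["grip_width"]); a=pic("side","s7.png"); 
cv2.imwrite("pics/j7.png",cv2.resize(a[200:400,300:500],None,fx=3,fy=3))
E
```

```text
[ 0.59417718 -0.18579144  0.10485176] 0.039205823638249294
```

View pics/j7.png

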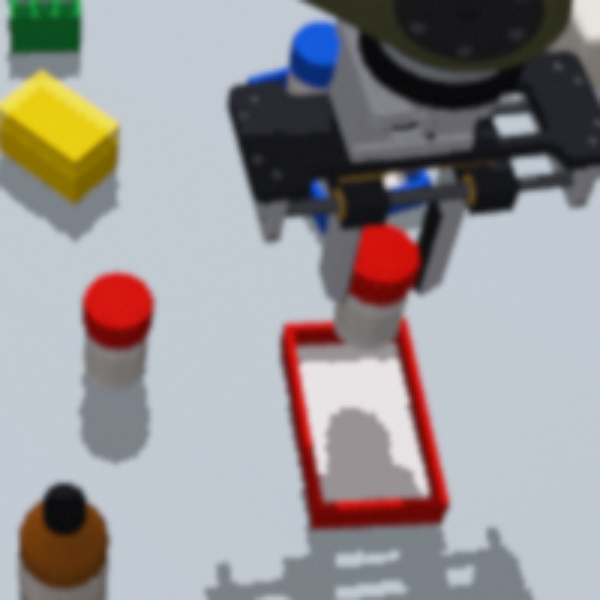

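The red jar hangs over the far half of the red tray at crop (375,290). Lowering 55 mm and releasing.

Call:
{"op": "step_arm", "data": {"targets": [[0, 25, -2, 0, 0, 0], [0, 15, 0, 0, 0, 0], [0, 9, 0, 0, 0, 0], [0, 5, 0, 0, 0, 0], [0, 2, 0, 0, 0, 0], [0, 0, 0, 0, 0, 0], [0, 0, 0, 0, 0, 0]]}}

```text
time_s: 21.92
ee_pos: [0.5922, -0.1861, 0.0482]
eef_rot: [-1.57, -0.0, -1.568]
force: [0.6, 0.4, 3.6]
grip_width: 0.0397
```

Call:
{"op": "step_arm", "data": {"targets": [[0, 0, 0, 0, 0, 0], [0, 0, 0, 0, 0, 0], [0, 0, 0, 0, 0, 0], [0, 0, 0, 0, 0, 0]], "gripper": 0.4}}

```text
time_s: 22.42
ee_pos: [0.5917, -0.186, 0.0474]
eef_rot: [-1.571, 0.0, -1.568]
force: [0.0, 0.7, -0.1]
grip_width: 0.0657
```

Call:
{"op": "step_arm", "data": {"targets": [[0, -20, 0, 0, 0, 0], [0, -40, 0, 0, 0, 0], [0, -30, -10, 0, 0, 0], [-8, 0, -30, 0, 0, 0], [-8, 0, -30, 0, 0, 0], [-8, 0, -30, 0, 0, 0], [-8, 0, -25, 0, 0, 0], [-2, 0, -10, 0, 0, 0], [0, 0, 0, 0, 0, 0], [0, 0, 0, 0, 0, 0]], "gripper": 0.4}}

```text
time_s: 23.68
ee_pos: [0.4573, -0.1527, 0.1377]
eef_rot: [-1.57, -0.0, -1.568]
force: [-0.8, 0.1, 0.5]
grip_width: 0.066
```

Call:
{"op": "step_arm", "data": {"targets": [[0, 0, 0, 0, 0, 0], [0, 0, 0, 0, 0, 0], [0, 0, 0, 0, 0, 0]], "gripper": 1}}

```text
time_s: 24.05
ee_pos: [0.4567, -0.1524, 0.1373]
eef_rot: [-1.571, 0.0, -1.568]
force: [-0.0, -0.0, -0.3]
grip_width: 0.0918
```

Call:
{"op": "step_arm", "data": {"targets": [[0, 40, 0, 0, 0, 0], [0, 30, 0, 0, 0, 0], [0, 15, 0, 0, 0, 0], [0, 8, 0, 0, 0, 0], [0, 0, 0, 0, 0, 0]]}}

```text
time_s: 24.68
ee_pos: [0.4568, -0.1525, 0.0447]
eef_rot: [-1.571, -0.0, -1.568]
force: [-1.0, -0.4, -0.0]
grip_width: 0.0941
```

Call:
{"op": "step_arm", "data": {"targets": [[0, 0, 0, 0, 0, 0], [0, 0, 0, 0, 0, 0], [0, 0, 0, 0, 0, 0], [0, 0, 0, 0, 0, 0], [0, 0, 0, 0, 0, 0], [0, 0, 0, 0, 0, 0]], "gripper": -1}}

```text
time_s: 25.42
ee_pos: [0.4566, -0.1524, 0.0444]
eef_rot: [-1.571, 0.0, -1.568]
force: [-0.4, -1.2, -0.9]
grip_width: 0.0398
```

Call:
{"op": "step_arm", "data": {"targets": [[0, -20, 0, 0, 0, 0], [0, -40, 0, 0, 0, 0], [0, -40, 0, 0, 0, 0], [20, -12, 10, 0, 0, 0], [30, 0, 20, 0, 0, 0], [30, 0, 30, 0, 0, 0], [12, 0, 40, 0, 0, 0], [0, 0, 31, 0, 0, 0], [0, 0, 0, 0, 0, 0], [0, 20, 0, 0, 0, 0], [0, 20, 0, 0, 0, 0], [0, 0, 0, 0, 0, 0]]}}

```text
time_s: 26.92
ee_pos: [0.5866, -0.2437, 0.1152]
eef_rot: [-1.574, 0.001, -1.568]
force: [-0.1, 0.1, -0.4]
grip_width: 0.04
```

```bash
python3 - <<'E'
from h import *
print(get_obs()["ee_pos"],get_obs()["grip_width"]); a=pic("side","s8.png"); 
cv2.imwrite("pics/j8.png",cv2.resize(a[230:430,300:500],None,fx=3,fy=3))
E
```

```text
[ 0.58662613 -0.24368358  0.11515984] 0.04000155720618897
```

View pics/j8.png

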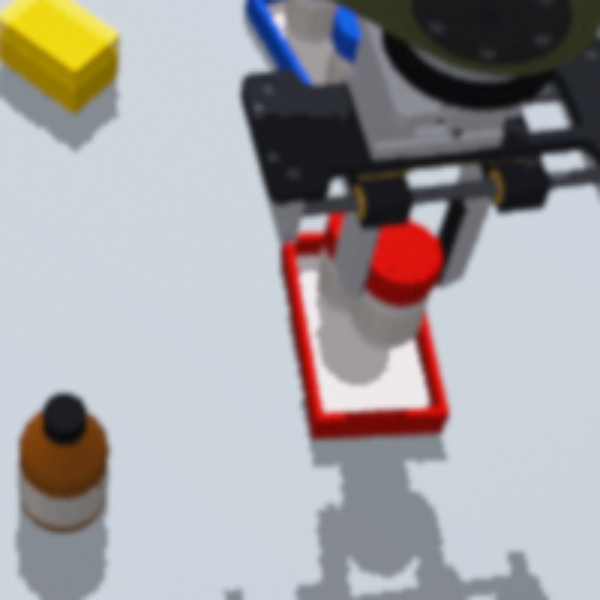

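The second red jar hangs over the near half of the red tray at crop (400,280). Lowering.

Call:
{"op": "step_arm", "data": {"targets": [[0, 25, 0, 0, 0, 0], [0, 20, 0, 0, 0, 0], [0, 12, 0, 0, 0, 0], [0, 5, 0, 0, 0, 0], [0, 2, 0, 0, 0, 0], [0, 0, 0, 0, 0, 0], [0, 0, 0, 0, 0, 0]]}}

```text
time_s: 27.85
ee_pos: [0.5881, -0.2441, 0.0529]
eef_rot: [-1.57, -0.0, -1.568]
force: [-0.1, 0.2, -0.2]
grip_width: 0.0396
```

Call:
{"op": "step_arm", "data": {"targets": [[0, 0, 0, 0, 0, 0], [0, 0, 0, 0, 0, 0], [0, 0, 0, 0, 0, 0], [0, 0, 0, 0, 0, 0]], "gripper": 0.4}}

```text
time_s: 28.35
ee_pos: [0.5879, -0.244, 0.0525]
eef_rot: [-1.571, 0.0, -1.568]
force: [-0.1, -0.3, 0.2]
grip_width: 0.0657
```

Now the tip box: lift, travel to (0.445, 0.009), then turn the jaws to azimuth 40° (ry −40).

Call:
{"op": "step_arm", "data": {"targets": [[0, -20, 0, 0, 0, 0], [0, -40, 0, 0, 0, 0], [0, -40, 0, 0, 0, 0], [-20, 0, -11, 0, 0, 0], [-40, 0, -22, 0, 0, 0], [-40, 0, -22, 0, 0, 0], [-40, 0, -22, 0, 0, 0], [-40, 0, -22, 0, 0, 0], [-40, 0, -22, 0, 0, 0], [-23, 0, -15, 0, 0, 0], [-10, 0, -7, 0, 0, 0], [0, 0, 0, 0, 0, 0]], "gripper": 0.4}}

```text
time_s: 29.85
ee_pos: [0.4444, 0.0085, 0.1532]
eef_rot: [-1.569, -0.0, -1.567]
force: [-0.2, -0.1, 0.3]
grip_width: 0.0656
```

Call:
{"op": "step_arm", "data": {"targets": [[0, 0, 0, 0, -10, 0], [0, 0, 0, 0, -10, 0], [0, 0, 0, 0, -10, 0], [0, 0, 0, 0, -10, 0], [0, 20, 0, 0, 0, 0], [0, 20, 0, 0, 0, 0], [0, 0, 0, 0, 0, 0], [0, 0, 0, 0, 0, 0]], "gripper": 0.9}}

```text
time_s: 30.85
ee_pos: [0.4447, 0.0081, 0.1132]
eef_rot: [-1.57, -0.001, -0.87]
force: [0.2, -0.1, 1.1]
grip_width: 0.0895
```

```bash
python3 - <<'E'
from h import *
print(get_obs()["ee_pos"],get_obs()["grip_width"]); a=pic("side","s9.png"); b=pic("top","t9.png")
cv2.imwrite("pics/j9.png",np.hstack([cv2.resize(a[180:330,240:440],None,fx=2,fy=2),cv2.resize(b[140:290,210:410],None,fx=2,fy=2)]))
E
```

```text
[0.44473072 0.00805722 0.11321405] 0.08950268639759257
```

View pics/s9.png

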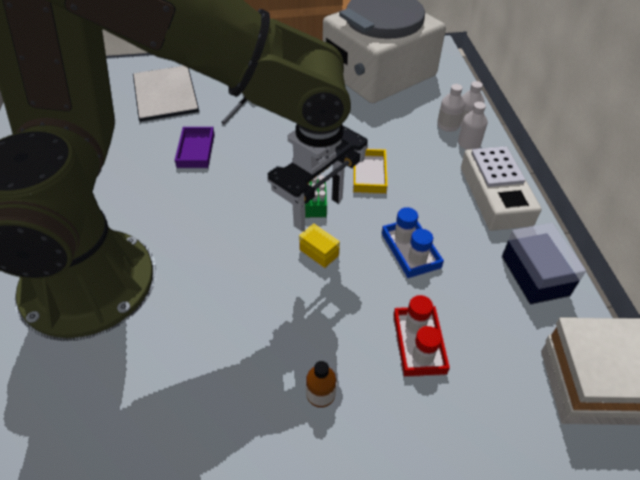

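View pics/j9.png

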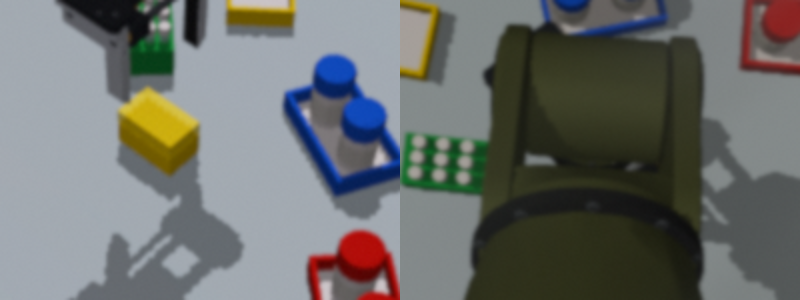

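All four jars stand in their trays, with the red lids at (421,307) and (428,340). The jaws are square to the box and clear of the rack. Descending to z≈0.024.

Call:
{"op": "step_arm", "data": {"targets": [[0, 30, 0, 0, 0, 0], [0, 30, 0, 0, 0, 0], [0, 17, 0, 0, 0, 0], [0, 8, 0, 0, 0, 0], [0, 4, 0, 0, 0, 0], [0, 0, 0, 0, 0, 0], [0, 0, 0, 0, 0, 0]]}}

```text
time_s: 31.82
ee_pos: [0.4444, 0.0085, 0.024]
eef_rot: [-1.57, -0.001, -0.869]
force: [0.4, 0.9, 0.3]
grip_width: 0.0894
```

Call:
{"op": "step_arm", "data": {"targets": [[0, 0, 0, 0, 0, 0], [0, 0, 0, 0, 0, 0], [0, 0, 0, 0, 0, 0], [0, 0, 0, 0, 0, 0], [0, 0, 0, 0, 0, 0], [0, 0, 0, 0, 0, 0]], "gripper": -1, "squeeze": 25}}

```text
time_s: 32.58
ee_pos: [0.4442, 0.0085, 0.0235]
eef_rot: [-1.571, -0.0, -0.869]
force: [0.7, 1.0, -0.0]
grip_width: 0.0439
```

Call:
{"op": "step_arm", "data": {"targets": [[0, -20, 0, 0, 0, 0], [0, -40, 0, 0, 0, 0], [0, -40, 0, 0, 0, 0], [0, -20, 0, 0, 10, 0], [0, 0, 0, 0, 10, 0], [0, 0, 0, 0, 10, 0], [0, 0, 0, 0, 10, 0], [0, 0, 0, 0, 0, 0]]}}

```text
time_s: 33.58
ee_pos: [0.4439, 0.0085, 0.1433]
eef_rot: [-1.571, -0.0, -1.567]
force: [0.2, 0.5, -0.9]
grip_width: 0.044
```

Call:
{"op": "step_arm", "data": {"targets": [[-20, 0, 13, 0, 0, 0], [-35, 0, 25, 0, 0, 0], [-35, 0, 25, 0, 0, 0], [-35, 0, 25, 0, 0, 0], [-35, 0, 25, 0, 0, 0], [-35, 0, 20, 0, 0, 0], [-17, 0, 12, 0, 0, 0], [0, 0, 0, 0, 5.4, 0], [0, 0, 0, 0, 5.4, 0], [0, 20, 0, 0, 0, 0], [0, 20, 0, 0, 0, 0], [0, 0, 0, 0, 0, 0]]}}

```text
time_s: 35.08
ee_pos: [0.5876, 0.2207, 0.1018]
eef_rot: [-1.574, -0.002, -1.752]
force: [-0.3, -0.5, -1.5]
grip_width: 0.0441
```

```bash
python3 - <<'E'
from h import *
print(get_obs()["ee_pos"],get_obs()["eef_rot"],get_obs()["grip_width"]); a=pic("side","s10.png"); b=pic("top","t10.png")
cv2.imwrite("pics/j10.png",np.hstack([cv2.resize(a[90:240,280:480],None,fx=2,fy=2),cv2.resize(b[90:240,130:330],None,fx=2,fy=2)]))
E
```

```text
[0.58758971 0.22073211 0.10183011] [-1.57369788e+00 -1.55010340e-03 -1.75247788e+00] 0.044071241487248364
```

View pics/j10.png

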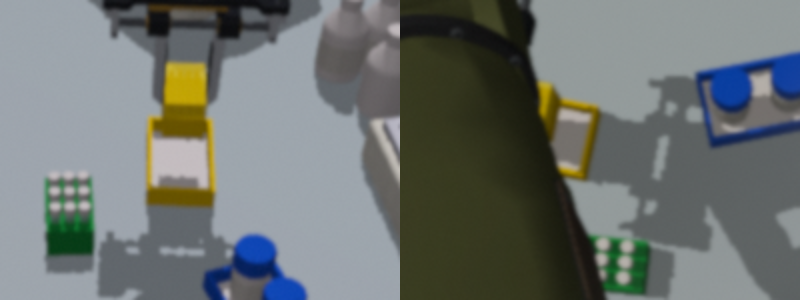

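The box is held level and aligned with the yellow tray (crop (185,95) above (180,160)). Lowering 72 mm.

Call:
{"op": "step_arm", "data": {"targets": [[0, 25, 1, 0, 0, 0], [0, 20, 0, 0, 0, 0], [0, 14, 0, 0, 0, 0], [0, 8, 0, 0, 0, 0], [0, 3, 0, 0, 0, 0], [0, 2, 0, 0, 0, 0], [0, 0, 0, 0, 0, 0], [0, 0, 0, 0, 0, 0]]}}

```text
time_s: 36.17
ee_pos: [0.5896, 0.2209, 0.0318]
eef_rot: [-1.57, 0.0, -1.756]
force: [-0.2, 0.2, -1.7]
grip_width: 0.044
```

Call:
{"op": "step_arm", "data": {"targets": [[0, 2, 0, 0, 0, 0], [0, 0, 0, 0, 0, 0], [0, 0, 0, 0, 0, 0]]}}

```text
time_s: 36.55
ee_pos: [0.5894, 0.2208, 0.0295]
eef_rot: [-1.571, 0.0, -1.756]
force: [-0.7, -0.4, -1.2]
grip_width: 0.0438
```

Call:
{"op": "step_arm", "data": {"targets": [[0, 0, 0, 0, 0, 0], [0, 0, 0, 0, 0, 0], [0, 0, 0, 0, 0, 0], [0, 0, 0, 0, 0, 0]], "gripper": 0.4}}

```text
time_s: 37.05
ee_pos: [0.5894, 0.2208, 0.0295]
eef_rot: [-1.571, 0.0, -1.756]
force: [-0.3, -0.4, 0.1]
grip_width: 0.066
```

Call:
{"op": "step_arm", "data": {"targets": [[0, -20, 0, 0, 0, 0], [0, -40, 0, 0, 0, 0], [0, -40, 0, 0, 0, 0], [0, -40, -20, 0, 0, 0], [0, -20, -40, 0, 0, 0], [0, 0, -40, 0, 0, 0], [0, 0, -40, 0, 0, 0], [-20, 0, -40, 0, 0, 0], [-30, 0, -30, 0, 0, 0], [-30, 0, 0, 0, 0, 0], [0, 0, 0, 0, 0, 0], [0, 0, 0, 0, 0, 0]], "gripper": 0.4}}

```text
time_s: 38.55
ee_pos: [0.3977, 0.3376, 0.1901]
eef_rot: [-1.57, 0.0, -1.756]
force: [0.7, -0.6, -0.8]
grip_width: 0.0659
```

```bash
python3 - <<'E'
from h import *
print(get_obs()["ee_pos"],get_obs()["joint_vel"].round(3),get_obs()["time_s"]); a=pic("side","s11.png"); b=pic("top","t11.png")
E
```

```text
[0.39773713 0.33762295 0.19007252] [-0.012 -0.001  0.007  0.001 -0.004  0.002] 38.55
```

View pics/s11.png

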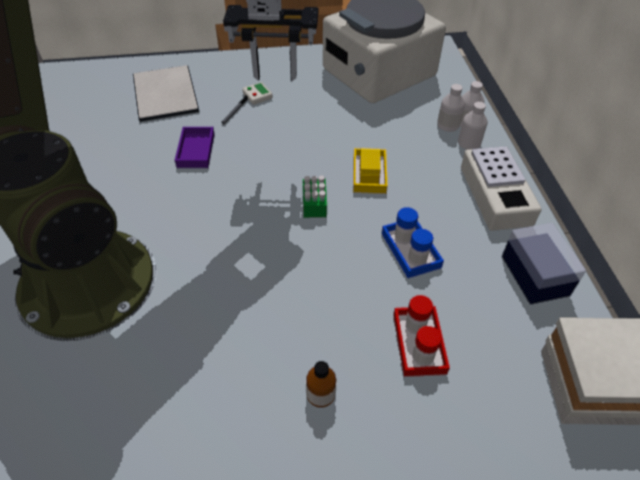

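View pics/t11.png

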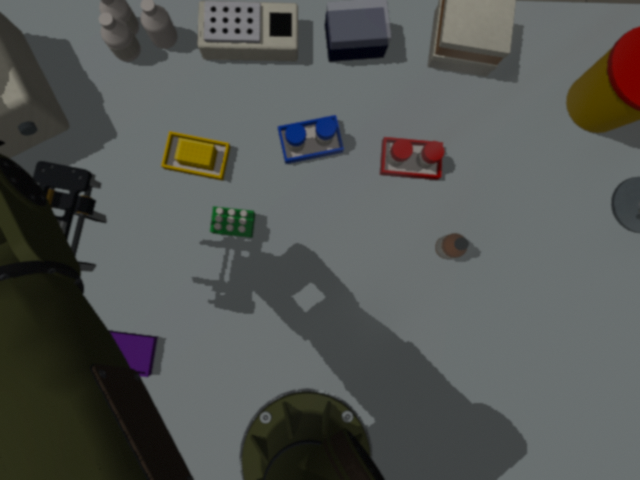

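Everything is in place: tip box at (196,153), blue lids at (296,134) and (326,127), red lids at (402,149) and (432,151) in the top view. I'll check the numbers, then hand in.

```bash
python3 - <<'E'
from h import *
b=cv2.imread("pics/t11.png"); s0=cv2.imread("pics/top0.png")
T=dict(b=(.627,-.008,12.3),r=(.590,-.215,-4.),y=(.5895,.221,-10.7))
for n,k,u,v,z in [("blue","b",296,134,.075),("blue","b",326,127,.075),("red","r",402,149,.075),("red","r",432,151,.075),("box","y",196,153,.051)]:
    X=p2w("top",u,v,z); c=T[k]; a=np.radians(c[2]); d=X[:2]-c[:2]
    print(n,X.round(3),"tray xy mm",(1000*np.array([d[0]*np.cos(a)+d[1]*np.sin(a),-d[0]*np.sin(a)+d[1]*np.cos(a)])).round(1), "side",w2p("side",X).round(0))
d=cv2.absdiff(b,s0); print("rack diff",d[205:240,208:258].mean(),"bottle diff",d[230:260,438:470].mean())
E
```

```text
blue [0.618 0.021 0.075] tray xy mm [-3.  30.4] side [407. 214.]
blue [ 0.632 -0.036  0.075] tray xy mm [ -0.9 -28.8] side [422. 236.]
red [ 0.591 -0.183  0.075] tray xy mm [-1.2 32.4] side [421. 303.]
red [ 0.588 -0.241  0.075] tray xy mm [ -0.3 -26. ] side [428. 333.]
box [0.585 0.214 0.051] tray xy mm [-3.1 -7.3] side [369. 159.]
rack diff 13.590285714285715 bottle diff 3.4003472222222224
```

```bash
python3 - <<'E'
from station import job
print(job.hand_in())
E
```

```text
the job is handed in; nothing more can be done
None
```

The bench is tidied and the job is handed in, with about 39 s of the 118 s used. Both blue-lidded jars went into the blue tray first, then both red-lidded jars into the red tray, and last the tip box into the yellow tray.

- **Placement:** in the last pictures the four jars and the box stand upright inside their trays. Measured from the top view, they sit within about 3 mm across and 33 mm along of the tray centres, against limits of 22 mm and 45 mm.
- **Release:** the gripper is open and well clear of everything at (0.398, 0.338, 0.190). The second red jar dropped about 2–3 mm when let go, but stands upright.
- **Bystanders:** the green rack and the amber bottle stand where they were. The start-to-end picture comparison was near zero at the bottle but not at the rack. I put that down to the arm's shadow, because the rack is at the same pixels in both views.
- **Other checks:** forces stayed under about 4 N in every reading after a move. None of my checks failed, and the hand-in gave no verdict.

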